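# Draw the slide carrier out from under the hood's lip and move it to the tray

### The job

The slide carrier is bolted in under the rear lip of the light hood. Draw the hood's front bolt fully open, pull the carrier straight forward along the deck until it is out from under the lip, then lift it out, keeping it level, and set it down (do not drop it) flat inside the rim of the low tray. Let go of it, then push the bolt fully shut again; leave everything else where it stands.

Things in the scene. Friction and masses are not known exactly. Their poses are not given: they have to be found in the camera images.
- hood_deck (a point): light hood, a white shell on a grey base 200 (x) x 180 (y) mm, fixed, its open front towards the robot's right. Point: on its deck (20 mm above the worktop) where the carrier's middle starts. x points into the hood (roughly the robot's left), y to the hood's own left (roughly towards the robot), z up. Base spans x -125 to +75. Rails 8 mm high from x -55 inwards leave an 85 mm lane for the carrier
- hood_roof_edge (a point): middle of the lower front edge of the hood's roof, 145 mm above the deck, 5 mm in front (x -5) of hood_deck; axes alike. The roof, 10 thick, covers all behind it: an upright gripper does not fit over the carrier's fin: lean the tool back out of the hood's open front by 30 to 45 degrees. Side walls start 15 mm behind the edge, 82 mm to each side
- hood_lip (a point): middle of the lower front edge of the low overhanging lip inside the hood, 10.5 mm above the deck and 23 mm behind hood_deck; axes alike. The lip is 8 mm thick, reaches back to the hood's rear and overhangs the rear 32 mm of the carrier, which cannot rise until it is drawn that far forward
- bolt (a joint): the hood's front bolt: a steel bar 110 x 10 x 10 mm across the deck in low channels (tops 15 mm above the deck), centre line at x -68 mm from hood_deck, barring the carrier's way. 0 = fully shut; drawn along +y (roughly towards the robot) to 0.098 m = fully open. The carrier's lane is clear from 0.092. It stays where it is left; friction 1.5 N
- bolt_knob (a point): grip point of the bolt's upright black knob, a round pin 14 mm thick and 40 mm tall on the bar; the point is on its axis 14 mm below its top, 38.5 mm above the deck and 26 mm above the bar's top; 40 mm to +y of hood_deck when shut. Axes as hood_deck; moves along +y as the bolt opens
- carrier_fin (a point): grip point of the slide carrier, an aluminium plate 110 (x) x 78 (y) x 8 mm with two glass slides let in, 0.11 to 0.23 kg: on the upright grey fin in its middle, 10 mm thick (y), 24 long (x), rising 46 mm above the plate. The point is 14 mm below the fin's top and 40 mm above the plate's underside. x points into the hood at the start
- carrier_mid (a point): the centre of the carrier's plate (half-way through its 8 mm thickness), 36 mm below carrier_fin; same axes. It starts flat on the deck, its rear end under the lip, its front end some 8 mm behind the bolt
- carrier: the same slide carrier; origin at the centre of the plate's underside; same axes
- tray_floor (a point): centre of the inner floor (15 mm above the worktop) of the low tray, a fixed plinth with a black mat and white rim, to the right of the hood. Inside 124 (x) x 92 (y) mm, 136 x 104 outside, rim 10 mm above the floor and 6 mm thick. Axes: x along its length, roughly to the robot's left, z up. The carrier fits lengthwise, either way round, with 7 mm to spare each side
- jar_1_mid (a point): a white screw-top specimen jar, 41 mm across and 58 high at the front of the worktop, middle or right; a bystander to be left alone; the point is at about half its height
- jar_2_mid (a point): a second such jar, at the left front; a bystander to be left alone; the point is at about half its height
- dropper_mid (a point): a small white dropper bottle with a red cap, 28 mm across and 70 high, behind the middle of the worktop; a bystander to be left alone; the point is at about half its height
- timer_mid (a point): a white lab timer, 42 x 66 x 57 mm at the front, right or middle; a bystander to be left alone; the point is at about half its height
- pipette_mid (a point): a blue pipette lying down, 222 mm long, 46 high, at the left front; a bystander to be left alone; the point is at about half its height
Not all that is in view belongs to the job. Leave any blue or green look-alike of the carrier alone. There is more than one size of the part that bears tray_floor; the job needs the larger.

How it is judged:
On the way, in this order (a step that is already met when the one before it is completed fails the run):
1. the bolt is drawn open with the carrier still under the lip (value of joint bolt above 0.088 m and x of carrier_mid in the frame of hood_deck above -0.02 m), for 0.1 s.
2. the carrier is drawn forward out from under the lip, still down on the deck (x of carrier_mid in the frame of hood_deck below -0.033 m and z of carrier_mid in the frame of hood_deck below 0.012 m and horizontal distance between carrier_mid and hood_deck below 0.13 m).
3. the carrier is lifted off the deck (z of carrier_mid in the frame of hood_deck above 0.035 m), for 0.1 s.
4. the carrier lies flat inside the tray's rim, let go (x of carrier_mid in the frame of tray_floor between -0.01 and 0.01 m and y of carrier_mid in the frame of tray_floor between -0.01 and 0.01 m and z of carrier_mid in the frame of tray_floor between 0 and 0.0075 m and angle between carrier_mid's own z axis and vertical below 0.06 rad and angle between the x axis of carrier_mid and the x axis of tray_floor, either way round below 0.2 rad and contact force between the fingers and carrier below 0.1 N), for 0.2 s.
At the end, for the whole second after the job is handed in: The carrier lies at rest and released inside the tray's rim, flat (within about 3 degrees, its plate down on the tray's floor), within 10 mm of the tray's centre each way and 0.2 rad of its direction (either way round), and the bolt is shut to within 6 mm (all of step 4 and linear speed of carrier below 0.02 m/s and value of joint bolt below 0.006 m); the robot touches nothing.
It fails at once if the carrier falls: moves faster than 0.7 m/s without being held (linear speed of carrier above 0.7 m/s and contact force between the fingers and carrier below 0.05 N).
It fails at once if the carrier is tipped more than 25 degrees (angle between carrier_mid's own z axis and vertical above 0.44 rad).
It fails at once if a bystander is moved more than 30 mm (distance of any of jar_1_mid, jar_2_mid, dropper_mid, timer_mid, pipette_mid from where it was at the start of the episode above 0.03 m).
It also fails if it takes over 67 s, if anything falls off the work surface, if the arm or the gripper's body presses on something with over 40 N, if the wrist force passes 120 N, or if a joint passes its speed limit or range.

### The arm

A 6-joint arm with a two-finger parallel gripper is mounted at the origin on a cart in front of the work surface, level with it; the furniture and walls round the work are solid. World frame = base frame: x ahead of the robot, y to its left, z up, the work surface at z = 0. Lengths are in m, angles in rad, forces in N, time in s.
With the tool pointing down it reaches from about 0.425 to 1.125 m from the base axis. Payload 14.9 kg.
Tool frame: the origin (TCP) lies midway between the tips of the shut fingers; the grasp point (between the pads) lies 19 mm behind it (bot.pinch_z is the distance from the TCP to the grasp point, in m); z points along the fingers, y is the direction in which the jaws open and shut (so a half turn about z gives the same grasp; the last joint's range is limited). The gripper opens to 91 mm and grips with 3 to 60 N. Pads are 32 mm wide; open, the fingers measure 118 mm over their backs; the gripper's body (76 mm by 178 mm) begins 60 mm behind the grasp point.
Start: joints at [1.205, 0.379, 1.734, -0, 1.028, -0.033], TCP at [0.229, 0.662, 0.214] pointing down, gripper open.
Joint ranges: [-2.77, 2.77], [-0.74, 2.19], [0, 2.66], [-1.06, 4.2], [0.31, 2.87], [-3.08, 3.08]. Speed limits (rad/s): [1.89, 1.89, 2.39, 3.14, 3.14, 3.14].

### API

Orientations are given as [roll, pitch, yaw] about the fixed x, y, z axes, in that order (R = Rz(yaw) Ry(pitch) Rx(roll)).
In Python, from station import bot gives the robot as it stands. The module is installed in compiled form; this text tells all that it offers.
- The arm moves only by the tool carry_out, never from a script. Its arguments are lists of equal length, an entry for each row: "twist": the turn, a rotation vector about the world's x, y, z in rad, a list of three; "linear": the shift along the world's x, y, z in m, a list of three; "hand": the opening in per cent of the stroke, from 0 (shut) to 100 (fully open). In form: {"twist": [[rx, ry, rz], ...], "linear": [[x, y, z], ...], "hand": [hand, ...]}. A call has 1 to 12 rows; each row is the pose to reach, as a shift and turn from the pose measured when the call began; what a row does not reach only later rows make up. A row lasts 1/12 s, in which the tool goes at most 41.7 mm and 7.16 degrees, less where a joint would pass 70% of its speed; a pose out of reach is approached as far as the arm can. A call with a gripper value outside its range is refused whole. The fingers move at their own pace and stop on an object; "force" is the grip in N (left out, the last holds). Time passes only in rows, so rows that repeat a pose let the fingers close. It gives the time, the measured TCP pose, the force and the opening at its end, in the units of the state.
- bot.state(): the state, without advancing time (a new reading comes with each control period).
- bot.capture(name): name is "side" or "top"; returns the picture (420x560x3 uint8, red, green, blue); there is no depth.
- bot.camera_info(name): a dict with "K" (3x3 intrinsics, pixels), "distortion" ([k1, k2, p1, p2, k3] as OpenCV has them; the pictures are not rectified), "rvec" (rotation vector, rad) and "tvec" (3), from world to camera coordinates, as OpenCV has them. Camera axes: x right, y down, z forward; pixel columns grow to the right and rows downward; lengths in m; the calibration is good to about 2 mm. A picture is of the moment at which its call begins. camera_info takes no time and is no camera call.
- bot.finish_job(): hands the job in, once; it reports no verdict.
The state is a dict: "t": time; "joint_positions": joint angles; "qd": joint speeds; "joint_torque": joint torques, N m; "eef_pos": TCP position; "eef_rot": TCP orientation; "force": force on the tool from outside, world axes, zero at the start; "moment": the same for the moment, N m; "finger_gap": finger opening in m.
Only numpy, scipy, OpenCV 4.12 (cv2) and the standard library are available. Lean on these libraries where they do the work, as an engineer would, in place of code of your own. Each camera call takes 0.05 s, during which the arm holds its last target.

## Working session

There is one attempt and no reset: what is moved stays moved. The work goes in short steps, Python scripts to look and compute and a tool call to move; the robot and the scene stay as the last step left them, time stands still between calls to the robot, and variables do not carry over. Pictures are saved under pics/ and viewed, and the job is handed in when it is done.

Besides the shell and the picture viewer there is one more tool, called by a JSON object that holds its "method" and its "body". carry_out: Moves the arm, as the interface text tells. Its arguments: {"type":"object","properties":{"twist":{"type":"array"},"linear":{"type":"array"},"hand":{"type":"array"},"force":{"type":"number"}},"required":["twist","linear","hand"]}

```bash
mkdir -p pics; python3 - <<'E'
from station import bot
import cv2,numpy as np
for n in("side","top"):
    im=bot.capture(n); cv2.imwrite(f"pics/{n}0.png",im[:,:,::-1])
    i=bot.camera_info(n); print(n,np.round(i["K"],1).tolist(),i["distortion"],i["rvec"],i["tvec"])
    R=cv2.Rodrigues(np.array(i["rvec"],float))[0]; print("pos",-R.T@np.array(i["tvec"]).ravel())
s=bot.state(); print(s); print(bot.pinch_z)
E
```

```text
side [[442.4, 0.0, 287.1], [0.0, 442.4, 209.8], [0.0, 0.0, 1.0]] [-0.00751156  0.          0.          0.          0.        ] [ 2.23459391 -0.78495636  0.34510327] [-0.40017366  0.3911841   1.08846658]
pos [-0.01639174 -0.63988617  1.04316846]
top [[402.8, 0.0, 283.7], [0.0, 402.8, 211.5], [0.0, 0.0, 1.0]] [-0.03796899  0.          0.          0.          0.        ] [ 2.17997521 -2.16099978  0.11118597] [0.08586845 0.57881268 1.60847396]
pos [0.41340188 0.09292243 1.65832756]
{'t': 0.1, 'joint_positions': array([ 1.20467044e+00,  3.79396431e-01,  1.73469927e+00, -1.61873609e-06,
        1.02853778e+00, -3.32340823e-02]), 'qd': array([ 1.12759179e-03,  1.60185072e-04,  5.31186042e-05,  2.39136830e-05,
        2.13933748e-03, -4.25899465e-04]), 'joint_torque': array([-5.70247503e-04, -7.65041614e+01, -4.35297346e+01,  6.52265106e-02,
        3.97643354e-02, -1.42877514e-05]), 'eef_pos': array([0.22857858, 0.66125081, 0.21333712]), 'eef_rot': array([-3.14055236e+00, -3.31996564e-05,  2.80870166e+00]), 'force': array([-0.31450297, -0.7808207 , -0.46359734]), 'moment': array([ 0.00204054,  0.08050443, -0.06064987]), 'finger_gap': 0.09136895167952372}
0.0188
```

View pics/side0.png

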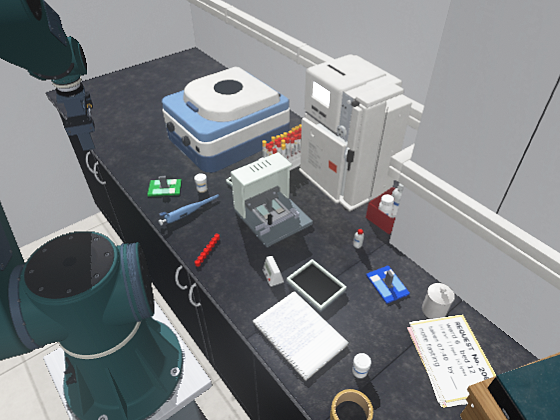

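View pics/top0.png

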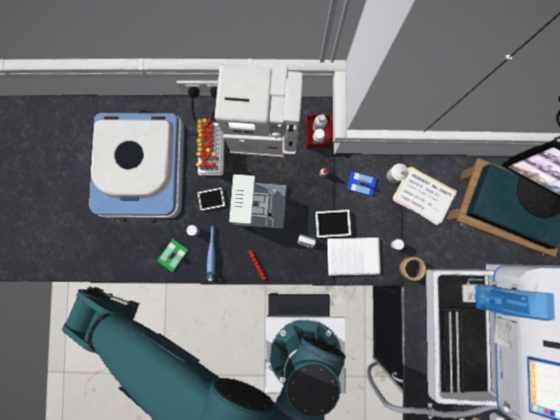

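The side view shows the hood at about (265,200), the carrier with its fin inside it, a tray at (316,284), and blue and green look-alikes at (388,284) and (165,187). The top view shows two trays: a small one at (211,199) left of the hood, and a larger one at (334,223) right of it. I'll enlarge both views to confirm.

```bash
python3 - <<'E'
import cv2
s=cv2.imread("pics/side0.png");t=cv2.imread("pics/top0.png")
cv2.imwrite("pics/sc.png",cv2.resize(s[150:310,215:375],None,fx=3.7,fy=3.7,interpolation=cv2.INTER_CUBIC))
cv2.imwrite("pics/tc.png",cv2.resize(t[165:245,190:360],None,fx=4.7,fy=4.7,interpolation=cv2.INTER_CUBIC))
E
```

```text
(no output)
```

View pics/sc.png

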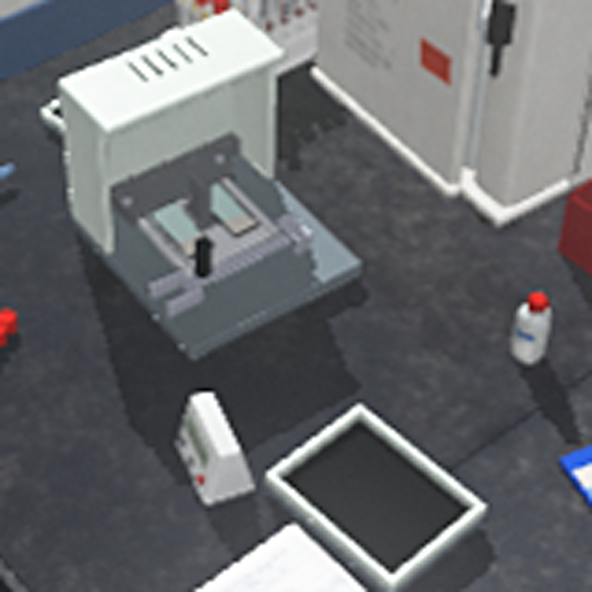

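View pics/tc.png

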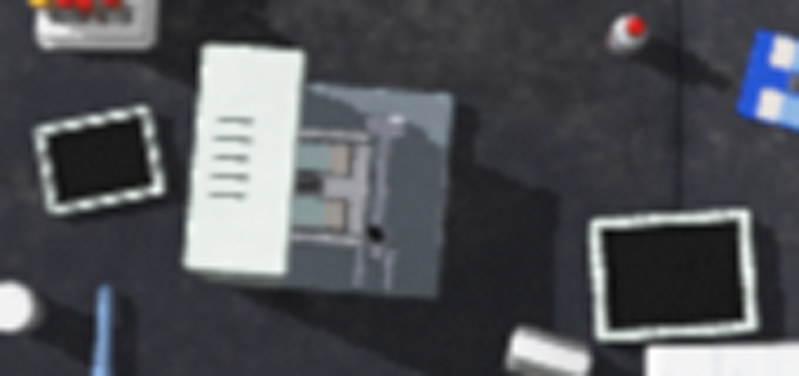

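```bash
cat > h.py <<'E'
import numpy as np,cv2
from station import bot
CI={n:bot.camera_info(n) for n in("side","top")}
def ray(n,p):
    i=CI[n];R=cv2.Rodrigues(np.array(i["rvec"],float))[0];t=np.array(i["tvec"],float).ravel()
    u=cv2.undistortPoints(np.array([[p]],float),np.array(i["K"]),np.array(i["distortion"]))[0,0]
    return -R.T@t, R.T@np.array([u[0],u[1],1.])
def plane(n,p,z):
    c,d=ray(n,p);return c+d*(z-c[2])/d[2]
def tri(ps,pt):
    (a,d),(b,e)=ray("side",ps),ray("top",pt)
    s=np.linalg.lstsq(np.c_[d,-e],b-a,rcond=None)[0]
    p,q=a+d*s[0],b+e*s[1];return (p+q)/2,np.linalg.norm(p-q)
def proj(n,P):
    i=CI[n];return cv2.projectPoints(np.array(P,float).reshape(-1,1,3),np.array(i["rvec"],float),np.array(i["tvec"],float),np.array(i["K"]),np.array(i["distortion"]))[0].reshape(-1,2)
E
python3 - <<'E'
from h import *
s=cv2.imread("pics/side0.png");t=cv2.imread("pics/top0.png")
# tray: white ring contours
for n,im,roi in(("side",s,(284,252,350,312)),("top",t,(312,206,356,241))):
    x0,y0,x1,y1=roi
    g=cv2.cvtColor(im,cv2.COLOR_BGR2GRAY)[y0:y1,x0:x1]
    # inner black mat
    for nm,m in(("inner",(g<60).astype(np.uint8)),("outer",(g>125).astype(np.uint8))):
        cs,_=cv2.findContours(m,cv2.RETR_EXTERNAL,cv2.CHAIN_APPROX_NONE)
        for c in sorted(cs,key=cv2.contourArea)[-2:]:
            if cv2.contourArea(c)<100: continue
            q=cv2.approxPolyDP(c,0.05*cv2.arcLength(c,True),True).reshape(-1,2)+[x0,y0]
            print(n,nm,cv2.contourArea(c),q.tolist())
            for z in(.015,.025): print(z,[np.round(plane(n,p,z)[:2],3).tolist() for p in q])
for nm,im,(x0,y0,x1,y1),f in(("s_hood",s,(228,150,318,252),6),("t_hood",t,(225,170,292,232),9),):
    cv2.imwrite(f"pics/{nm}.png",cv2.resize(im[y0:y1,x0:x1],None,fx=f,fy=f,interpolation=cv2.INTER_CUBIC))
E
```

```text
side inner 275.0 [[284, 269], [312, 254], [284, 252]]
0.015 [[0.493, -0.012], [0.595, -0.02], [0.534, 0.039]]
0.025 [[0.488, -0.018], [0.59, -0.026], [0.529, 0.032]]
side inner 925.0 [[311, 264], [292, 279], [321, 303], [340, 287]]
0.015 [[0.568, -0.047], [0.489, -0.054], [0.499, -0.167], [0.577, -0.161]]
0.025 [[0.562, -0.053], [0.484, -0.06], [0.494, -0.171], [0.572, -0.165]]
side outer 380.5 [[284, 298], [284, 311], [315, 311], [294, 291]]
0.015 [[0.43, -0.091], [0.404, -0.123], [0.469, -0.176], [0.467, -0.09]]
0.025 [[0.426, -0.096], [0.4, -0.128], [0.465, -0.18], [0.462, -0.095]]
side outer 1521.0 [[311, 259], [287, 280], [321, 309], [346, 286]]
0.015 [[0.58, -0.033], [0.475, -0.048], [0.486, -0.181], [0.593, -0.169]]
0.025 [[0.574, -0.039], [0.47, -0.054], [0.481, -0.186], [0.587, -0.173]]
top inner 178.5 [[312, 236], [326, 240], [315, 237], [315, 210], [349, 206], [312, 206]]
0.015 [[0.48, -0.025], [0.464, -0.083], [0.476, -0.038], [0.587, -0.038], [0.605, -0.178], [0.603, -0.025]]
0.025 [[0.48, -0.025], [0.464, -0.082], [0.476, -0.037], [0.586, -0.037], [0.603, -0.176], [0.602, -0.025]]
top inner 534.0 [[346, 213], [318, 214], [320, 234], [347, 232]]
0.015 [[0.576, -0.165], [0.57, -0.05], [0.488, -0.058], [0.498, -0.169]]
0.025 [[0.575, -0.163], [0.569, -0.049], [0.488, -0.057], [0.497, -0.167]]
top outer 858.0 [[349, 210], [317, 211], [317, 236], [349, 235]]
0.015 [[0.588, -0.177], [0.583, -0.046], [0.48, -0.046], [0.485, -0.177]]
0.025 [[0.587, -0.176], [0.582, -0.045], [0.48, -0.045], [0.485, -0.175]]
```

View pics/s_hood.png

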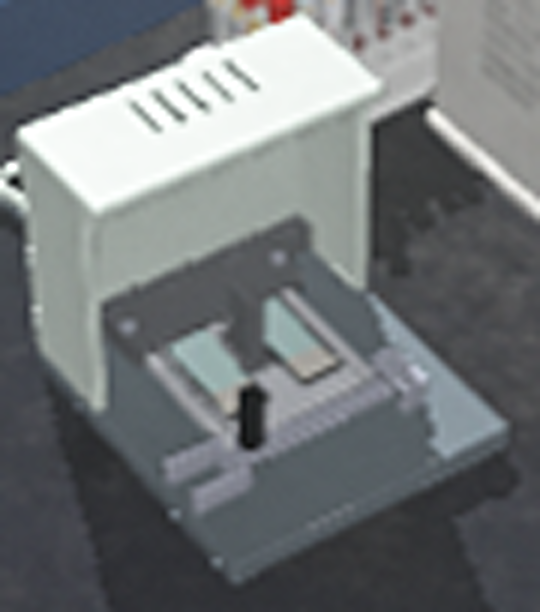

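View pics/t_hood.png

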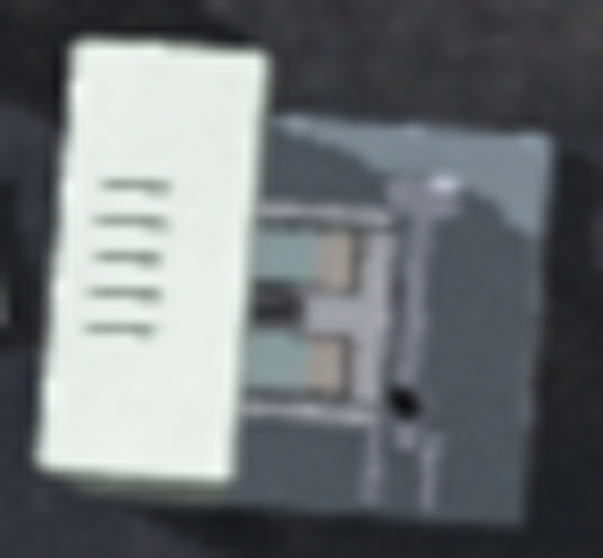

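```bash
python3 - <<'E'
from h import *
S=lambda x,y:((x+.5)/6-.5+228,(y+.5)/6-.5+150)
T=lambda x,y:((x+.5)/9-.5+225,(y+.5)/9-.5+170)
P={}
for n,a,b in[("base far",(507,428),(553,133)),("base near",(233,570),(523,523)),("roof near",(95,212),(237,480)),("roof far",(380,88),(268,48)),("roof rear near",(20,132),(38,468)),("knob",(252,387),(404,400))]:
    p,g=tri(S(*a),T(*b));P[n]=p;print(n,np.round(p,4),round(g,4))
pl=lambda x,y,z:np.round(plane("top",T(x,y),z),4)
a,b=pl(553,133,.02),pl(523,523,.02);print("base z.02",a,b,np.linalg.norm(a-b))
print("side base",plane("side",S(507,428),.02),plane("side",S(233,570),.02))
a,b=pl(237,480,.175),pl(268,48,.175);print("roof z.175",a,b,np.linalg.norm(a-b))
print("side roof",plane("side",S(95,212),.175),plane("side",S(380,88),.175))
print("knob top",pl(404,400,.0725), plane("side",S(252,387),.0725))
print("carrier front corners",pl(392,215,.028),pl(375,415,.028))
print("fin front top",pl(303,308,.074))
E
```

```text
base far [0.69   0.0837 0.0156] 0.0051
base near [0.5117 0.0953 0.0151] 0.0032
roof near [0.5186 0.2126 0.1746] 0.0032
roof far [0.6976 0.2042 0.171 ] 0.007
roof rear near [0.5251 0.2938 0.1702] 0.0014
knob [0.5628 0.1471 0.0755] 0.0002
base z.02 [0.6914 0.0823 0.02  ] [0.5127 0.0944 0.02  ] 0.17910918457745262
side base [0.68475615 0.08188406 0.02      ] [0.5077307  0.09254593 0.02      ]
roof z.175 [0.5199 0.2117 0.175 ] [0.6998 0.2019 0.175 ] 0.18016672833794808
side roof [0.5170248  0.21297761 0.175     ] [0.6911528  0.20184114 0.175     ]
knob top [0.5632 0.1471 0.0725] [0.56456842 0.14954665 0.0725    ]
carrier front corners [0.6517 0.1551 0.028 ] [0.5605 0.1617 0.028 ]
fin front top [0.6033 0.192  0.074 ]
```

Candidates for the tray, in the top view, are (211,199) and (334,223). The one at (334,223) fits: it is right of the hood, and its outside measures about 134 x 105 mm. The carrier is the grey one under the hood at top (256,204); blue (361,184) and green (172,255) are look-alikes.

The measured hood_deck is about (0.608, 0.2125) with hood x-axis (0.062, 0.998). The base edge, roof edge, knob (z 0.0755 against 0.0725) and carrier front all agree to within a few mm. I'm moving towards the knob.

{"method": "carry_out", "body": {"twist": [[0,0,-0.04],[0,0,-0.12],[0,0,-0.2],[0,0,-0.3],[0,0,-0.4],[0,0,-0.5],[0,0,-0.6],[0,0,-0.7],[0,0,-0.8],[0,0,-0.9],[0,0,-0.97],[0,0,-1.0]], "linear": [[0.005,-0.01,0.02],[0.02,-0.03,0.04],[0.04,-0.06,0.06],[0.06,-0.09,0.08],[0.085,-0.13,0.09],[0.11,-0.17,0.09],[0.135,-0.205,0.09],[0.16,-0.24,0.09],[0.18,-0.275,0.09],[0.205,-0.31,0.09],[0.225,-0.345,0.09],[0.24,-0.37,0.09]], "hand": [70,70,70,70,70,70,70,70,70,70,70,70], "force": 25}}

```text
t: 1.1
eef_pos: [0.4688, 0.2898, 0.3033]
eef_rot: [-3.141, -0.0, 1.805]
force: [1.3, 0.1, 0.9]
finger_gap: 0.0641
```

```bash
python3 - <<'E'
from h import *
t=cv2.imread("pics/top0.png")
for n,p,z in[("timer",(307,241),.057),("jar1",(398,245),.058),("dropper",(323,172),.07)]: print(n,plane("top",p,z))
# subpixel tray: rotated rect fit of ring, both views, upsampled
s=cv2.imread("pics/side0.png")
for n,im,(x0,y0,x1,y1) in(("side",s,(284,256,350,312)),("top",t,(313,208,354,240))):
    g=cv2.resize(cv2.cvtColor(im,cv2.COLOR_BGR2GRAY)[y0:y1,x0:x1],None,fx=8,fy=8,interpolation=cv2.INTER_CUBIC)
    m=(g<100).astype(np.uint8)
    k,lab,st,ce=cv2.connectedComponentsWithStats(m)
    cx,cy={"side":(316,284),"top":(334,223)}[n]
    l=lab[int((cy-y0)*8),int((cx-x0)*8)]
    c=max(cv2.findContours((lab==l).astype(np.uint8),cv2.RETR_EXTERNAL,cv2.CHAIN_APPROX_NONE)[0],key=cv2.contourArea).reshape(-1,2)
    W=np.array([plane(n,((x+.5)/8-.5+x0,(y+.5)/8-.5+y0),.025)[:2] for x,y in c],np.float32)
    print(n,cv2.minAreaRect(W*1000))
st=bot.state();print(st['t'],st['eef_pos'],st['eef_rot'],st['joint_positions'])
E
```

```text
timer [ 0.45836364 -0.002635    0.057     ]
jar1 [ 0.44526619 -0.36467891  0.058     ]
dropper [ 0.73432523 -0.06523005  0.07      ]
side ((528.2105712890625, -112.2587661743164), (86.24806213378906, 118.44944763183594), 4.079281330108643)
top ((533.2086181640625, -109.21383666992188), (88.64386749267578, 119.3532943725586), 4.042099475860596)
1.1 [0.46880147 0.28983351 0.30329409] [-3.14054235e+00 -9.29251424e-06  1.80456852e+00] [5.11294205e-01 4.20019519e-02 1.97196831e+00 3.28261804e-04
 1.12862998e+00 2.77381391e-01]
```

{"method": "carry_out", "body": {"twist": [[0,0,-0.07],[0,0,-0.15],[0,0,-0.22],[0,0,-0.28],[0,0,-0.296],[0,0,-0.296],[0,0,-0.296],[0,0,-0.296],[0,0,-0.296],[0,0,-0.296],[0,0,-0.296]], "linear": [[0.02,-0.025,0],[0.04,-0.06,0],[0.065,-0.095,0],[0.085,-0.125,0],[0.095,-0.142,-0.02],[0.095,-0.142,-0.055],[0.095,-0.142,-0.095],[0.095,-0.142,-0.135],[0.095,-0.142,-0.165],[0.095,-0.142,-0.178],[0.095,-0.142,-0.18]], "hand": [70,70,70,70,70,70,70,70,70,70,70]}}

```text
t: 2.02
eef_pos: [0.5622, 0.1475, 0.1207]
eef_rot: [-3.136, 0.001, 1.509]
force: [-0.7, 0.1, 0.0]
finger_gap: 0.064
```

```bash
python3 - <<'E'
from h import *
st=bot.state();print(st['t'],st['eef_pos'],st['eef_rot'],st['joint_positions'])
s=bot.capture("side")[:,:,::-1]
cv2.imwrite("pics/s1.png",cv2.resize(s[100:260,200:360],None,fx=3.7,fy=3.7,interpolation=cv2.INTER_CUBIC))
E
```

```text
2.0167 [0.56219222 0.14747799 0.12073335] [-3.13619147e+00  1.25289021e-03  1.50861363e+00] [2.16317183e-01 3.27978588e-01 2.01264742e+00 3.88233550e-04
 8.06504194e-01 2.78233821e-01]
```

View pics/s1.png

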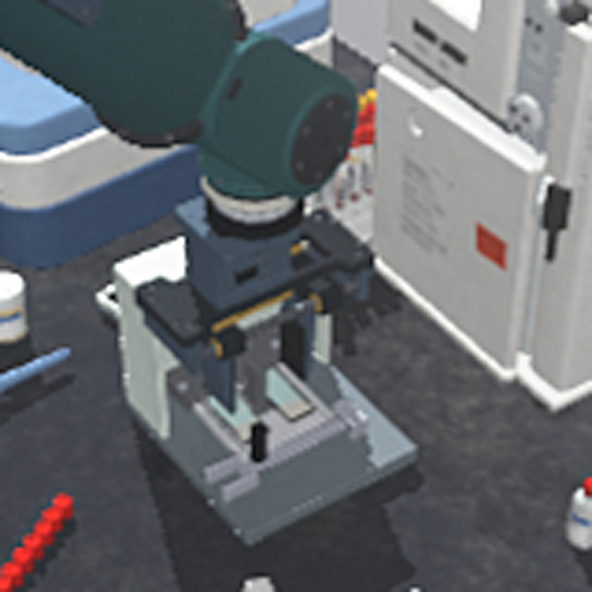

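The gripper hangs above the knob, with fingers at crop (235,400) and (295,365) on either side of the knob at (258,440). I'm descending to grip it.

{"method": "carry_out", "body": {"twist": [[0,0,0],[0,0,0],[0,0,0],[0,0,0],[0,0,0],[0,0,0],[0,0,0],[0,0,0],[0,0,0]], "linear": [[0.001,0.0,-0.015],[0.001,0.0,-0.04],[0.001,0.0,-0.06],[0.001,0.0,-0.075],[0.001,0.0,-0.076],[0.001,0.0,-0.076],[0.001,0.0,-0.076],[0.001,0.0,-0.076],[0.001,0.0,-0.076]], "hand": [70,70,70,70,70,0,0,0,0], "force": 20}}

```text
t: 2.82
eef_pos: [0.5652, 0.148, 0.0479]
eef_rot: [-3.14, 0.0, 1.509]
force: [-0.7, -1.1, 0.4]
finger_gap: 0.0401
```

{"method": "carry_out", "body": {"twist": [[0,0,0],[0,0,0],[0,0,0],[0,0,0]], "linear": [[0,0,0],[0,0,0],[0,0,0],[0,0,0]], "hand": [0,0,0,0]}}

```text
t: 3.15
eef_pos: [0.5622, 0.1479, 0.0476]
eef_rot: [-3.134, 0.001, 1.508]
force: [-32.2, 5.8, 21.7]
finger_gap: 0.0133
```

The knob is gripped (gap 13.3 mm). I'm drawing the bolt open.

{"method": "carry_out", "body": {"twist": [[0,0,0],[0,0,0],[0,0,0],[0,0,0],[0,0,0],[0,0,0],[0,0,0],[0,0,0],[0,0,0],[0,0,0]], "linear": [[-0.006,0,0],[-0.016,0.001,0],[-0.028,0.002,0],[-0.042,0.0025,0],[-0.056,0.0035,0],[-0.07,0.004,0],[-0.082,0.005,0],[-0.09,0.0055,0],[-0.095,0.006,0],[-0.095,0.006,0]], "hand": [0,0,0,0,0,0,0,0,0,0]}}

```text
t: 3.98
eef_pos: [0.4658, 0.1543, 0.0477]
eef_rot: [-3.134, 0.001, 1.508]
force: [-0.8, 6.1, 1.4]
finger_gap: 0.013
```

```bash
python3 - <<'E'
from h import *
st=bot.state();print(st['t'],st['eef_pos'],st['eef_rot'],st['force'],st['finger_gap'])
for n in("side","top"):
    im=bot.capture(n)[:,:,::-1];cv2.imwrite(f"pics/{n}2.png",im)
s=cv2.imread("pics/side2.png");cv2.imwrite("pics/s2c.png",cv2.resize(s[130:270,180:330],None,fx=4,fy=4,interpolation=cv2.INTER_CUBIC))
E
```

```text
3.9833 [0.46576618 0.15429727 0.04772034] [-3.13370932e+00  5.34248986e-04  1.50825143e+00] [-0.84005527  6.09142102  1.40060966] 0.013039791971269378
```

View pics/s2c.png

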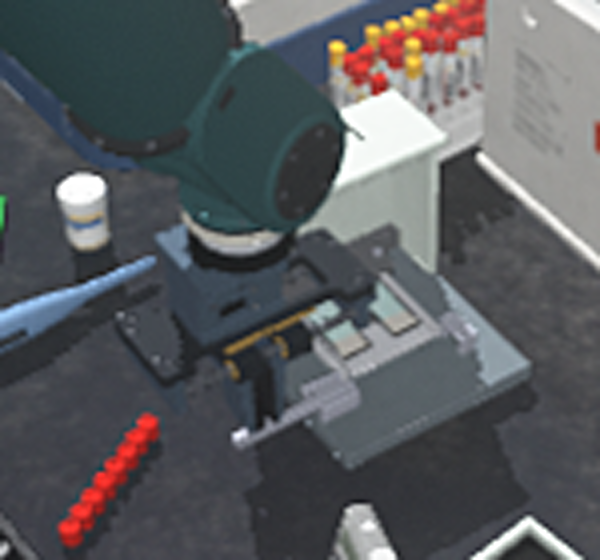

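The side crop shows the bolt drawn out, its bar end at (240,437) and the lane clear. It travelled 96.6 mm. I'm releasing, rising and leaning the tool.

{"method": "carry_out", "body": {"twist": [[0,0,0],[0,0,0],[0,0,0],[0,0,0],[0,0,0],[0,0,0],[0,0,0]], "linear": [[0,0,0],[0,0,0],[0,0,0.002],[0,0,0.03],[0,0,0.065],[0,0,0.105],[0,0,0.14]], "hand": [55,55,55,55,55,55,55]}}

```text
t: 4.67
eef_pos: [0.4658, 0.154, 0.1897]
eef_rot: [-3.133, 0.001, 1.508]
force: [1.6, -0.8, -0.0]
finger_gap: 0.0501
```

{"method": "carry_out", "body": {"twist": [[0.05,-0.003,0],[0.13,-0.008,0],[0.21,-0.013,0],[0.29,-0.018,0],[0.37,-0.023,0],[0.45,-0.028,0],[0.53,-0.033,0],[0.61,-0.038,0],[0.67,-0.041,0],[0.697,-0.043,0],[0.697,-0.043,0]], "linear": [[0.01,-0.002,0.01],[0.025,-0.006,0.01],[0.04,-0.01,0.01],[0.06,-0.015,0.01],[0.075,-0.02,0.01],[0.09,-0.024,0.01],[0.105,-0.028,0.01],[0.12,-0.03,0.01],[0.128,-0.032,0.01],[0.135,-0.034,0.01],[0.135,-0.034,0.01]], "hand": [55,55,55,55,55,55,55,55,55,55,55]}}

```text
t: 5.58
eef_pos: [0.6013, 0.1191, 0.1989]
eef_rot: [-3.131, -0.698, 1.505]
force: [0.2, 0.4, -0.2]
finger_gap: 0.0502
```

```bash
python3 - <<'E'
from h import *
from scipy.spatial.transform import Rotation as Ro
st=bot.state();print(st['t'],st['eef_pos'],st['eef_rot'],st['finger_gap'],st['joint_positions'],st['force'])
print(Ro.from_euler('xyz',st['eef_rot']).as_matrix())
L=np.radians(40);hx=np.array([.062,.998,0]);d=hx*np.sin(L)-np.array([0,0,np.cos(L)]);y=np.array([.998,-.062,0])
Rt=np.c_[np.cross(y,d),y,d];print("twist err",(Ro.from_matrix(Rt)*Ro.from_euler('xyz',st['eef_rot']).inv()).as_rotvec())
for n in("side","top"):
    im=bot.capture(n)[:,:,::-1];cv2.imwrite(f"pics/{n}3.png",im)
s=cv2.imread("pics/side3.png");t=cv2.imread("pics/top3.png")
cv2.imwrite("pics/s3c.png",np.hstack([cv2.resize(s[110:270,190:330],(525,600)),cv2.resize(t[165:265,220:300],(275,344),interpolation=cv2.INTER_CUBIC) if 0 else np.zeros((600,1,3),np.uint8)]))
E
```

```text
5.5833 [0.60128547 0.11905029 0.19892058] [-3.13072545 -0.69791946  1.50512026] 0.050203510378708675 [-0.12910093  0.32251787  1.98326147  0.8156818   1.07527377 -0.55954157] [ 0.18265851  0.39757387 -0.22432743]
[[ 0.05028358  0.99824349  0.0313287 ]
 [ 0.76452904 -0.05865665  0.6419149 ]
 [ 0.64262501 -0.00832608 -0.76613561]]
twist err [-0.00035686 -0.0083198  -0.00335273]
```

View pics/s3c.png

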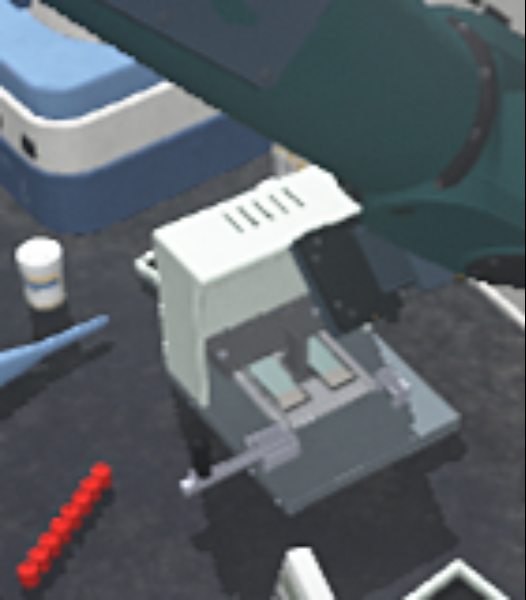

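```bash
python3 - <<'E'
from h import *
s=cv2.imread("pics/side0.png")
im=cv2.resize(s[182:224,245:297],None,fx=14,fy=14,interpolation=cv2.INTER_CUBIC)
im=cv2.convertScaleAbs(im,alpha=1.5)
# expected fin box corners for deck estimate
hx=np.array([.062,.998,0]);hy=np.array([-.998,.062,0]);D=np.array([.6065,.2127,.02])
for a in(-.012,.012):
  for b in(-.005,.005):
    for z in(.008,.054):
      u=proj("side",D+a*hx+b*hy+[0,0,z])[0];cv2.circle(im,(int((u[0]-245+.5)*14),int((u[1]-182+.5)*14)),3,(0,0,255),-1)
for a in(-.055,):
  for b in(-.039,.039):
      u=proj("side",D+a*hx+b*hy+[0,0,.008])[0];cv2.circle(im,(int((u[0]-245+.5)*14),int((u[1]-182+.5)*14)),4,(0,255,0),-1)
cv2.imwrite("pics/fin.png",im)
E
```

```text
(no output)
```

View pics/fin.png

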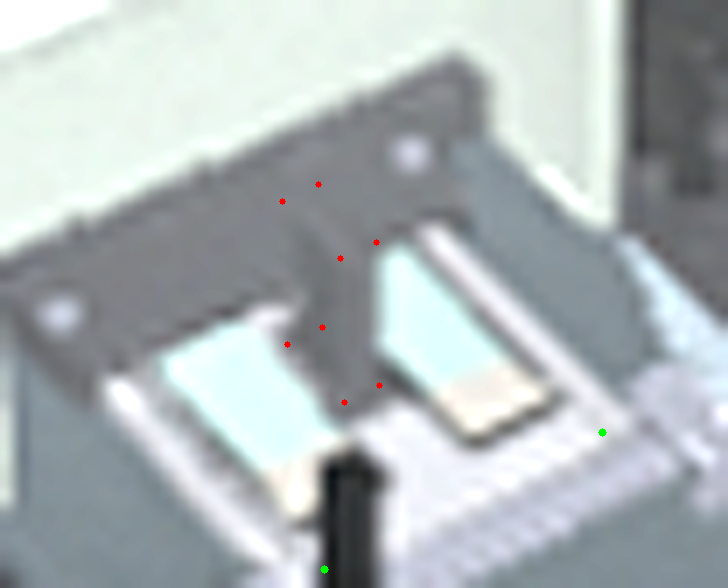

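The fin prediction (red) lies on the fin to within about 1 px. I'm approaching along the tool axis.

{"method": "carry_out", "body": {"twist": [[0,-0.004,-0.001],[0,-0.008,-0.003],[0,-0.008,-0.003],[0,-0.008,-0.003],[0,-0.008,-0.003],[0,-0.008,-0.003],[0,-0.008,-0.003],[0,-0.008,-0.003],[0,-0.008,-0.003],[0,-0.008,-0.003],[0,-0.008,-0.003],[0,-0.008,-0.003]], "linear": [[0,0.007,-0.017],[0.001,0.015,-0.035],[0.001,0.0225,-0.052],[0.001,0.031,-0.062],[0.002,0.044,-0.077],[0.003,0.0555,-0.091],[0.0036,0.0674,-0.1053],[0.004,0.077,-0.117],[0.005,0.0865,-0.128],[0.005,0.095,-0.138],[0.006,0.102,-0.1465],[0.006,0.106,-0.1513]], "hand": [55,55,55,55,55,55,55,55,55,55,55,55]}}

```text
t: 6.68
eef_pos: [0.6062, 0.2269, 0.0471]
eef_rot: [-3.141, -0.696, 1.511]
force: [0.6, -0.0, 0.6]
finger_gap: 0.0501
```

```bash
python3 - <<'E'
from h import *
st=bot.state();print(st['t'],st['eef_pos'],st['eef_rot'],st['finger_gap'],st['force'])
s=bot.capture("side")[:,:,::-1]
cv2.imwrite("pics/s4c.png",cv2.resize(s[150:250,215:325],None,fx=6,fy=6,interpolation=cv2.INTER_CUBIC))
E
```

```text
6.6833 [0.60619395 0.22693212 0.04714706] [-3.14111631 -0.69613416  1.51075683] 0.050076646989113335 [ 0.57067315 -0.04452597  0.60774064]
```

View pics/s4c.png

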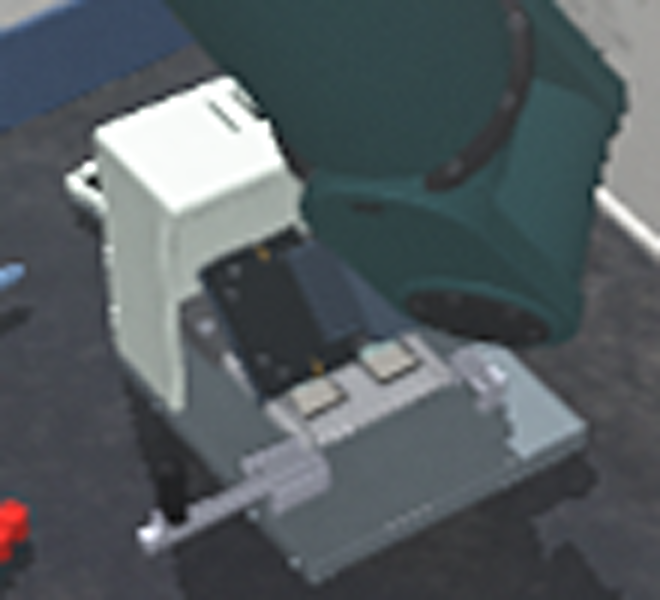

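No contact so far; the gripper is under the roof with its fingers around the fin. I'm closing.

{"method": "carry_out", "body": {"twist": [[0,0,0],[0,0,0],[0,0,0],[0,0,0],[0,0,0],[0,0,0],[0,0,0]], "linear": [[0,-0.001,0],[0,-0.001,0],[0,-0.001,0],[0,-0.001,0],[0,-0.001,0],[0,-0.001,0],[0,-0.001,0]], "hand": [0,0,0,0,0,0,0], "force": 30}}

```text
t: 7.32
eef_pos: [0.6061, 0.2259, 0.047]
eef_rot: [-3.141, -0.696, 1.511]
force: [-0.3, -1.9, 2.4]
finger_gap: 0.0096
```

```bash
python3 - <<'E'
from h import *
st=bot.state();print(st['t'],st['eef_pos'],st['eef_rot'],st['finger_gap'],st['force'])
E
```

```text
7.3167 [0.60613869 0.22591935 0.04703606] [-3.14103179 -0.69617241  1.51057294] 0.009628161851587798 [-0.25559934 -1.89560549  2.36511392]
```

Gripped (9.6 mm). I'm pulling it straight forward 75 mm.

{"method": "carry_out", "body": {"twist": [[0,0,0],[0,0,0],[0,0,0],[0,0,0],[0,0,0],[0,0,0],[0,0,0],[0,0,0],[0,0,0],[0,0,0],[0,0,0]], "linear": [[0,-0.003,0],[-0.0005,-0.009,0],[-0.001,-0.017,0],[-0.0015,-0.026,0],[-0.002,-0.035,0],[-0.0027,-0.044,0],[-0.0033,-0.053,0],[-0.0038,-0.062,0],[-0.0044,-0.07,0],[-0.0047,-0.075,0],[-0.0047,-0.075,0]], "hand": [0,0,0,0,0,0,0,0,0,0,0]}}

```text
t: 8.23
eef_pos: [0.6016, 0.1498, 0.0471]
eef_rot: [-3.141, -0.696, 1.51]
force: [0.7, -1.3, -0.1]
finger_gap: 0.0099
```

```bash
python3 - <<'E'
from h import *
st=bot.state();print(st['t'],st['eef_pos'],st['eef_rot'],st['finger_gap'],st['force'])
s=bot.capture("side")[:,:,::-1]
cv2.imwrite("pics/s5c.png",cv2.resize(s[150:250,215:325],None,fx=6,fy=6,interpolation=cv2.INTER_CUBIC))
E
```

```text
8.2333 [0.60160451 0.14979035 0.04707575] [-3.14126632 -0.69600341  1.50969562] 0.009940926199661642 [ 0.69023303 -1.30277287 -0.06008367]
```

View pics/s5c.png

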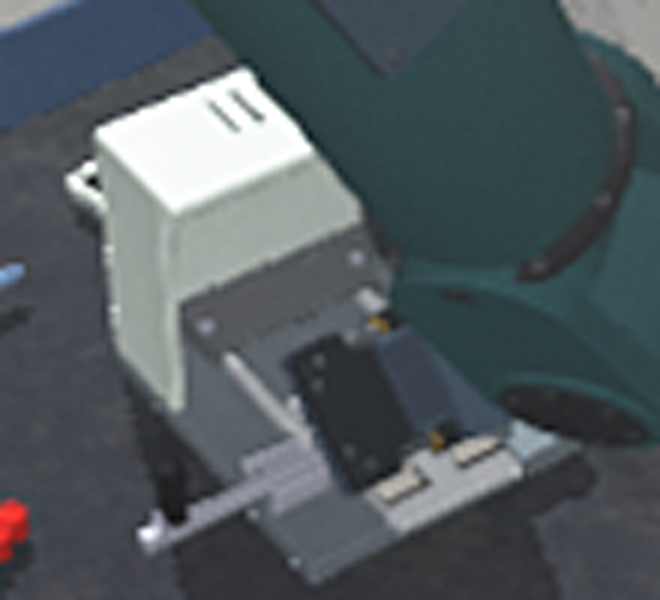

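The carrier came along (front now at crop (455,490)) and is clear of the lip. Lifting it.

{"method": "carry_out", "body": {"twist": [[0,0,0],[0,0,0],[0,0,0],[0,0,0],[0,0,0],[0,0,0],[0,0,0],[0,0,0],[0,0,0],[0,0,0]], "linear": [[0,0,0.003],[0,0,0.01],[0,0,0.02],[0,0,0.032],[0,0,0.045],[0,0,0.06],[0,0,0.074],[0,0,0.084],[0,0,0.09],[0,0,0.09]], "hand": [0,0,0,0,0,0,0,0,0,0]}}

```text
t: 9.12
eef_pos: [0.6023, 0.1503, 0.1388]
eef_rot: [3.139, -0.696, 1.512]
force: [1.1, -0.6, -1.7]
finger_gap: 0.0097
```

{"method": "carry_out", "body": {"twist": [[0,0,0.004],[0,0,0.015],[0,0,0.03],[0,0,0.045],[0,0,0.06],[0,0,0.075],[0,0,0.09],[0,0,0.105],[0,0,0.118],[0,0,0.127],[0,0,0.132],[0,0,0.132]], "linear": [[-0.002,-0.007,0],[-0.007,-0.025,0],[-0.014,-0.05,0],[-0.022,-0.078,0],[-0.031,-0.106,0],[-0.039,-0.134,0],[-0.047,-0.162,0],[-0.055,-0.19,0],[-0.062,-0.216,0],[-0.068,-0.236,0],[-0.071,-0.246,0],[-0.0715,-0.248,0]], "hand": [0,0,0,0,0,0,0,0,0,0,0,0]}}

```text
t: 10.12
eef_pos: [0.5303, -0.0992, 0.1382]
eef_rot: [3.14, -0.696, 1.642]
force: [0.2, 0.7, -1.7]
finger_gap: 0.0098
```

```bash
python3 - <<'E'
from h import *
st=bot.state();print(st['t'],st['eef_pos'],st['eef_rot'],st['finger_gap'],st['force'])
s=bot.capture("side")[:,:,::-1];t=bot.capture("top")[:,:,::-1]
cv2.imwrite("pics/side6.png",s);cv2.imwrite("pics/top6.png",t)
a=cv2.resize(s[200:330,260:370],None,fx=4.6,fy=4.6,interpolation=cv2.INTER_CUBIC)
cv2.imwrite("pics/s6c.png",a)
cv2.imwrite("pics/t6c.png",cv2.resize(t[180:260,290:380],None,fx=7,fy=7,interpolation=cv2.INTER_CUBIC))
E
```

```text
10.1167 [ 0.53027875 -0.09919694  0.13819317] [ 3.13989295 -0.69639581  1.64159373] 0.009808996212310059 [ 0.19403279  0.6609602  -1.66663937]
```

View pics/s6c.png

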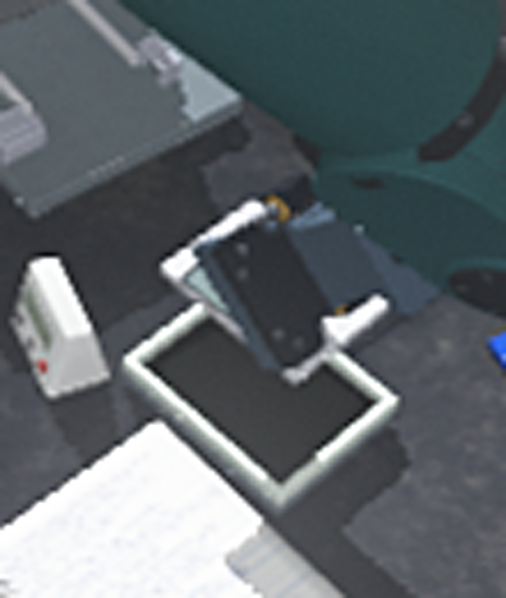

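View pics/t6c.png

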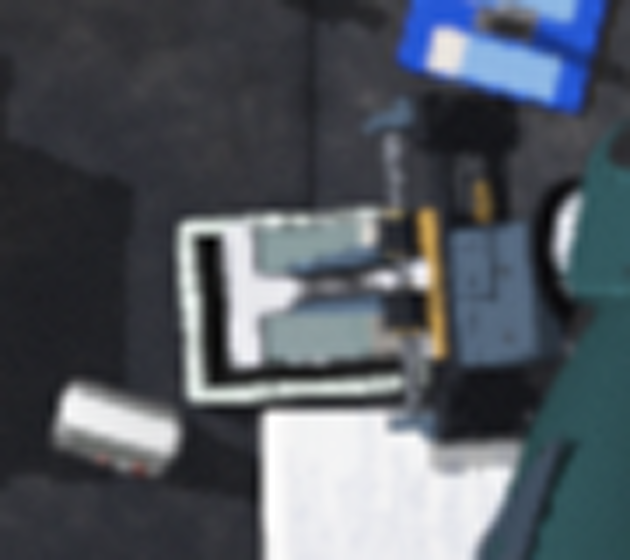

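```bash
python3 - <<'E'
from h import *
S=lambda x,y:((x+.5)/4.6-.5+260,(y+.5)/4.6-.5+200)
T=lambda x,y:((x+.5)/7-.5+290,(y+.5)/7-.5+180)
x=np.array([-.071,.9975,0]);y=np.array([-.9975,-.071,0])
O=np.array([.5303,-.0992,.119])-.0121*x
s=cv2.imread("pics/s6c.png");t=cv2.imread("pics/t6c.png")
for a in(-.055,.055):
  for b in(-.039,.039):
    P=O+a*x+b*y
    for n,im,f,o in(("side",s,4.6,(260,200)),("top",t,7,(290,180))):
        u=proj(n,P)[0];p=((u[0]-o[0]+.5)*f-.5,(u[1]-o[1]+.5)*f-.5);print(a,b,n,np.round(p))
        cv2.circle(im,(int(p[0]),int(p[1])),3,(0,0,255),-1)
# tray target inner corners
C=np.array([.531,-.111,.025])
for a in(-.062,.062):
  for b in(-.046,.046):
    for n,im,f,o in(("side",s,4.6,(260,200)),("top",t,7,(290,180))):
        u=proj(n,C+a*x+b*y)[0];cv2.circle(im,(int((u[0]-o[0]+.5)*f),int((u[1]-o[1]+.5)*f)),3,(0,255,0),-1)
cv2.imwrite("pics/ov.png",np.hstack([cv2.resize(s,None,fx=.7,fy=.7),cv2.resize(t,None,fx=.7,fy=.7)[:, :440] if 0 else cv2.copyMakeBorder(cv2.resize(t,None,fx=.7,fy=.7),0,int(s.shape[0]*.7)-int(t.shape[0]*.7),0,0,cv2.BORDER_CONSTANT)]))
E
```

```text
-0.055 -0.039 side [386. 301.]
-0.055 -0.039 top [422. 218.]
-0.055 0.039 side [293. 375.]
-0.055 0.039 top [433. 360.]
0.055 -0.039 side [250. 196.]
0.055 -0.039 top [222. 231.]
0.055 0.039 side [157. 263.]
0.055 0.039 top [232. 373.]Traceback (most recent call last):
  File "<stdin>", line 19, in <module>
    return _nx.concatenate(arrs, 1, dtype=dtype, casting=casting)
           ~~~~~~~~~~~~~~~^^^^^^^^^^^^^^^^^^^^^^^^^^^^^^^^^^^^^^^
ValueError: all the input array dimensions except for the concatenation axis must match exactly, but along dimension 0, the array at index 0 has size 419 and the array at index 1 has size 418
```

```bash
python3 - <<'E'
from h import *
s=cv2.imread("pics/side6.png");t=cv2.imread("pics/top6.png")
x=np.array([-.071,.9975,0]);y=np.array([-.9975,-.071,0])
O=np.array([.5303,-.0992,.119])-.0121*x
for n,im,(x0,y0,x1,y1),f,name in(("side",s,(288,236,348,290),11,"ovs"),("top",t,(310,205,360,242),13,"ovt")):
    g=cv2.resize(im[y0:y1,x0:x1],None,fx=f,fy=f,interpolation=cv2.INTER_CUBIC)
    for dz,col in((0,(0,0,255)),):
     for a in(-.055,.055):
      for b in(-.039,.039):
        u=proj(n,O+a*x+b*y)[0];cv2.circle(g,(int((u[0]-x0+.5)*f),int((u[1]-y0+.5)*f)),3,col,-1)
    cv2.imwrite(f"pics/{name}.png",g)
E
```

```text
(no output)
```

View pics/ovs.png

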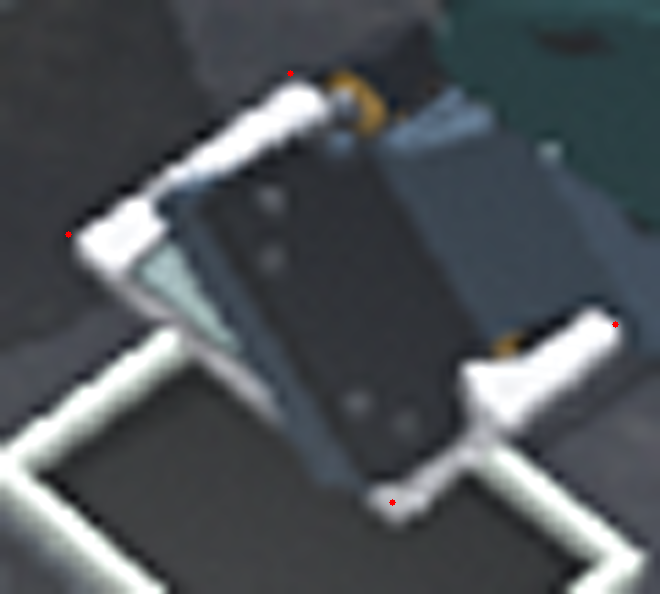

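View pics/ovt.png

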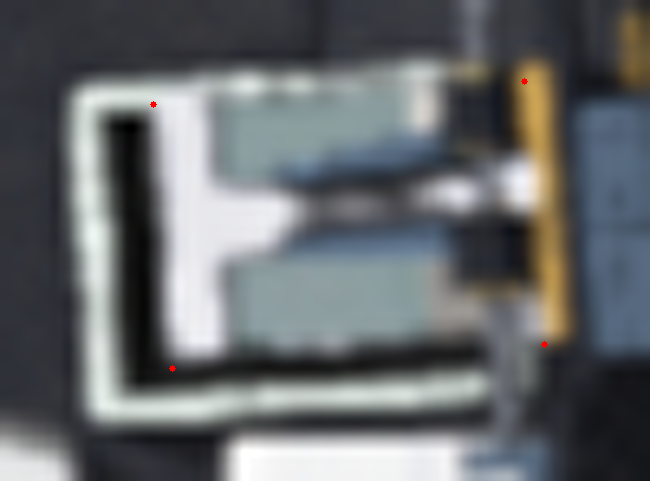

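The held carrier is level and parallel to the tray. Averaged over both views it is about (+1.8, -1.8) mm off centre, so I'm correcting that and lowering.

{"method": "carry_out", "body": {"twist": [[0,0,0],[0,0,0],[0,0,0],[0,0,0],[0,0,0],[0,0,0],[0,0,0],[0,0,0],[0,0,0],[0,0,0]], "linear": [[-0.001,0.001,-0.005],[-0.0015,0.0015,-0.015],[-0.0015,0.0015,-0.03],[-0.0015,0.0015,-0.045],[-0.0015,0.0015,-0.06],[-0.0015,0.0015,-0.07],[-0.0015,0.0015,-0.077],[-0.0015,0.0015,-0.08],[-0.0015,0.0015,-0.08],[-0.0015,0.0015,-0.08]], "hand": [0,0,0,0,0,0,0,0,0,0]}}

```text
t: 11.05
eef_pos: [0.5293, -0.096, 0.0585]
eef_rot: [3.14, -0.697, 1.643]
force: [0.6, -0.2, -3.3]
finger_gap: 0.0095
```

```bash
python3 - <<'E'
from h import *
st=bot.state();print(st['t'],st['eef_pos'],st['eef_rot'],st['finger_gap'],st['force'])
s=bot.capture("side")[:,:,::-1];t=bot.capture("top")[:,:,::-1]
x=np.array([-.071,.9975,0]);y=np.array([-.9975,-.071,0])
a=cv2.resize(s[250:316,280:355],None,fx=8,fy=8,interpolation=cv2.INTER_CUBIC)
b=cv2.resize(t[203:245,308:360],None,fx=11,fy=11,interpolation=cv2.INTER_CUBIC)
cv2.imwrite("pics/s7c.png",a);cv2.imwrite("pics/t7c.png",b)
E
```

```text
11.05 [ 0.52927388 -0.09602423  0.0585409 ] [ 3.13961874 -0.69657011  1.642614  ] 0.009537148985580975 [ 0.63589752 -0.18763852 -3.3017291 ]
```

View pics/s7c.png

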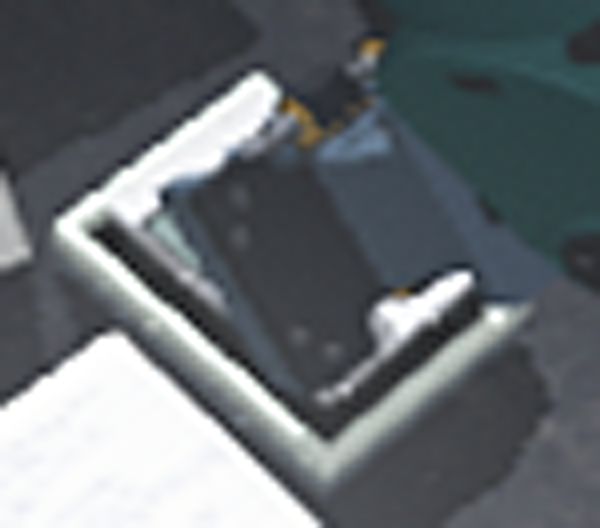

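View pics/t7c.png

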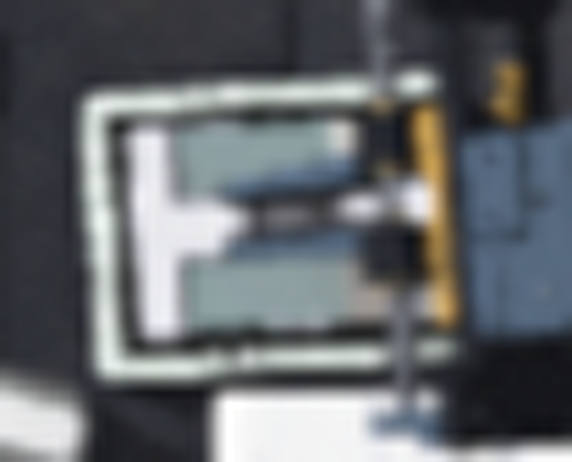

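The plate is over the tray opening, with roughly even gaps on all visible sides (top crop: 18 px far, 12 px near, about 20 px at the left). I'm lowering onto the floor.

{"method": "carry_out", "body": {"twist": [[0,0,0],[0,0,0],[0,0,0],[0,0,0],[0,0,0],[0,0,0],[0,0,0],[0,0,0],[0,0,0]], "linear": [[0.0005,-0.001,-0.002],[0.001,-0.001,-0.005],[0.001,-0.001,-0.008],[0.001,-0.001,-0.011],[0.001,-0.001,-0.013],[0.001,-0.001,-0.0145],[0.001,-0.001,-0.0155],[0.001,-0.001,-0.016],[0.001,-0.001,-0.016]], "hand": [0,0,0,0,0,0,0,0,0]}}

```text
t: 11.9
eef_pos: [0.5305, -0.0972, 0.0428]
eef_rot: [3.139, -0.696, 1.643]
force: [0.1, -0.4, -2.9]
finger_gap: 0.0094
```

```bash
python3 - <<'E'
from h import *
st=bot.state();print(st['t'],st['eef_pos'],st['eef_rot'],st['finger_gap'],st['force'],st['moment'])
E
```

```text
11.9 [ 0.53045788 -0.09719806  0.04282607] [ 3.13885179 -0.69621011  1.64295635] 0.009428677610035787 [ 0.14688461 -0.36564739 -2.90351344] [-0.67845357 -0.00256266  0.01618466]
```

No contact yet (fz -2.9 N, which is the carrier's weight). I'm going down in 0.5 mm steps.

{"method": "carry_out", "body": {"twist": [[0,0,0],[0,0,0],[0,0,0],[0,0,0]], "linear": [[0,0,-0.0005],[0,0,-0.001],[0,0,-0.001],[0,0,-0.001]], "hand": [0,0,0,0]}}

```text
t: 12.23
eef_pos: [0.5306, -0.0972, 0.0421]
eef_rot: [3.139, -0.696, 1.643]
force: [0.1, -1.7, 2.5]
finger_gap: 0.0095
```

The plate is in contact (fz went from -2.9 to +2.5 N). I'm releasing and backing off along the tool axis.

{"method": "carry_out", "body": {"twist": [[0,0,0],[0,0,0],[0,0,0],[0,0,0],[0,0,0]], "linear": [[0,0,0],[0,0,0],[0,0,0],[0,0,0],[0,0,0]], "hand": [10,15,30,45,45]}}

```text
t: 12.65
eef_pos: [0.5306, -0.0972, 0.0421]
eef_rot: [3.139, -0.696, 1.643]
force: [0.2, 0.7, -0.4]
finger_gap: 0.0309
```

{"method": "carry_out", "body": {"twist": [[0,0,0],[0,0,0],[0,0,0],[0,0,0],[0,0,0],[0,0,0],[0,0,0],[0,0,0]], "linear": [[0,-0.003,0.004],[0.001,-0.01,0.012],[0.002,-0.022,0.026],[0.003,-0.038,0.046],[0.004,-0.058,0.07],[0.006,-0.078,0.094],[0.007,-0.093,0.112],[0.007,-0.096,0.115]], "hand": [45,45,45,45,45,45,45,45]}}

```text
t: 13.32
eef_pos: [0.5393, -0.1967, 0.161]
eef_rot: [3.133, -0.692, 1.645]
force: [0.1, 0.3, 1.8]
finger_gap: 0.0408
```

```bash
python3 - <<'E'
from h import *
st=bot.state();print(st['t'],st['eef_pos'],st['eef_rot'],st['finger_gap'],st['force'])
s=bot.capture("side")[:,:,::-1];t=bot.capture("top")[:,:,::-1]
a=cv2.resize(s[180:316,210:370],None,fx=4.5,fy=4.5,interpolation=cv2.INTER_CUBIC)
b=cv2.resize(t[203:245,308:360],None,fx=11,fy=11,interpolation=cv2.INTER_CUBIC)
cv2.imwrite("pics/s8c.png",a);cv2.imwrite("pics/t8c.png",b)
E
```

```text
13.3167 [ 0.5392924  -0.19674757  0.16095172] [ 3.13303344 -0.69244801  1.6450494 ] 0.04079445688708622 [0.10321471 0.28182056 1.80438658]
```

View pics/s8c.png

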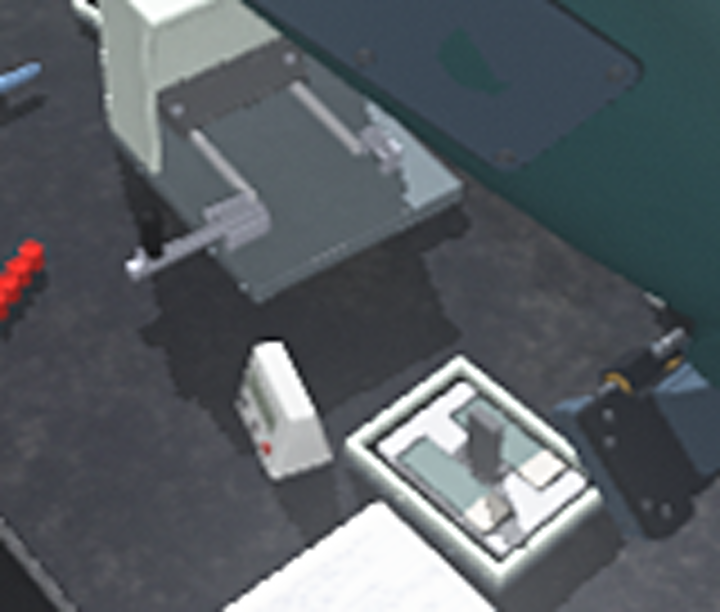

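View pics/t8c.png

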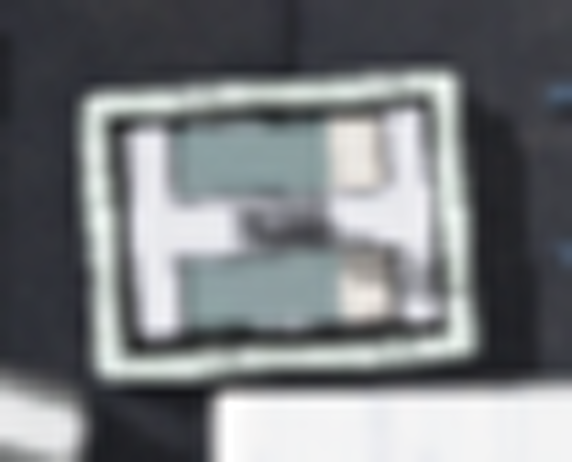

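The side crop shows the carrier flat inside the rim, fin upright at (485,440). The top crop shows even gaps of about 20 px left and 12 px right, so it is 1 to 2 mm off centre. Next is the bolt.

```bash
python3 - <<'E'
from h import *
from scipy.spatial.transform import Rotation as Ro
st=bot.state();print(st['eef_pos'],st['joint_positions'])
print((Ro.from_euler('xyz',[np.pi,0,1.509])*Ro.from_euler('xyz',st['eef_rot']).inv()).as_rotvec(), np.array([.4658,.1543,.19])-st['eef_pos'])
E
```

```text
[ 0.53794592 -0.1942533   0.15798633] [-0.62323787  0.46917822  1.85893643  0.53353657  1.33638506 -0.96158311]
[-0.69536496  0.0011179  -0.12717018] [-0.07214592  0.3485533   0.03201367]
```

{"method": "carry_out", "body": {"twist": [[0,0,0],[-0.02,0,0],[-0.07,0,-0.01],[-0.14,0,-0.025],[-0.22,0,-0.04],[-0.3,0.0005,-0.055],[-0.38,0.0005,-0.07],[-0.46,0.001,-0.085],[-0.54,0.001,-0.1],[-0.61,0.001,-0.112],[-0.67,0.001,-0.122],[-0.695,0.001,-0.127]], "linear": [[0,-0.005,0.015],[0,-0.005,0.035],[-0.003,0.01,0.055],[-0.01,0.035,0.06],[-0.018,0.068,0.06],[-0.026,0.103,0.06],[-0.034,0.14,0.06],[-0.042,0.178,0.06],[-0.05,0.216,0.06],[-0.058,0.254,0.06],[-0.065,0.29,0.06],[-0.072,0.325,0.06]], "hand": [60,60,60,60,60,60,60,60,60,60,60,60]}}

```text
t: 14.42
eef_pos: [0.4646, 0.1328, 0.2184]
eef_rot: [3.14, 0.003, 1.509]
force: [0.9, 0.3, -0.8]
finger_gap: 0.0546
```

```bash
python3 - <<'E'
from h import *
from scipy.spatial.transform import Rotation as Ro
st=bot.state();print(st['t'],st['eef_pos'],st['eef_rot'],st['joint_positions'])
print((Ro.from_euler('xyz',[np.pi,0,1.509])*Ro.from_euler('xyz',st['eef_rot']).inv()).as_rotvec(), np.array([.4658,.1543,.0475])-st['eef_pos'])
E
```

```text
14.4167 [0.4646116  0.13279921 0.21838997] [3.14010575e+00 2.88859376e-03 1.50928703e+00] [ 0.23194722  0.0229835   2.1614592  -0.00390987  0.95656577  0.29570681]
[ 0.00297472  0.0013061  -0.00028918] [ 0.0011884   0.02150079 -0.17088997]
```

{"method": "carry_out", "body": {"twist": [[0.003,0.001,0],[0.003,0.001,0],[0.003,0.001,0],[0.003,0.001,0],[0.003,0.001,0],[0.003,0.001,0],[0.003,0.001,0],[0.003,0.001,0],[0.003,0.001,0]], "linear": [[0.001,0.015,0],[0.001,0.0215,-0.015],[0.001,0.0215,-0.04],[0.001,0.0215,-0.07],[0.001,0.0215,-0.1],[0.001,0.0215,-0.13],[0.001,0.0215,-0.155],[0.001,0.0215,-0.168],[0.001,0.0215,-0.171]], "hand": [60,60,60,60,60,60,60,60,60]}}

```text
t: 15.17
eef_pos: [0.4633, 0.1539, 0.0449]
eef_rot: [-3.137, 0.002, 1.51]
force: [-1.1, 0.2, 0.3]
finger_gap: 0.0544
```

{"method": "carry_out", "body": {"twist": [[0,0,0],[0,0,0],[0,0,0],[0,0,0],[0,0,0],[0,0,0],[0,0,0],[0,0,0]], "linear": [[0,0,0],[0,0,0],[0,0,0],[0,0,0],[0,0,0],[0,0,0],[0,0,0],[0,0,0]], "hand": [0,0,0,0,0,0,0,0], "force": 20}}

```text
t: 15.83
eef_pos: [0.4639, 0.1541, 0.0454]
eef_rot: [-3.138, 0.001, 1.509]
force: [0.3, -0.3, 6.4]
finger_gap: 0.0132
```

{"method": "carry_out", "body": {"twist": [[0,0,0],[0,0,0],[0,0,0],[0,0,0],[0,0,0],[0,0,0],[0,0,0],[0,0,0],[0,0,0],[0,0,0],[0,0,0],[0,0,0]], "linear": [[0.006,0,0],[0.016,-0.001,0],[0.028,-0.002,0],[0.042,-0.0025,0],[0.056,-0.0035,0],[0.07,-0.004,0],[0.082,-0.005,0],[0.09,-0.0055,0],[0.095,-0.006,0],[0.0965,-0.006,0],[0.098,-0.006,0],[0.098,-0.006,0]], "hand": [0,0,0,0,0,0,0,0,0,0,0,0]}}

```text
t: 16.83
eef_pos: [0.5618, 0.1476, 0.0454]
eef_rot: [-3.137, 0.002, 1.51]
force: [-5.0, -6.7, 8.7]
finger_gap: 0.0135
```

```bash
python3 - <<'E'
from h import *
st=bot.state();print(st['t'],st['eef_pos'],st['eef_rot'],st['force'],st['finger_gap'])
E
```

```text
16.8333 [0.5617835  0.14761476 0.04544498] [-3.13702428e+00  1.95577855e-03  1.50951381e+00] [-5.02764959 -6.65275351  8.73694861] 0.013457521404283019
```

{"method": "carry_out", "body": {"twist": [[0,0,0],[0,0,0],[0,0,0]], "linear": [[0.001,0,0],[0.001,0,0],[0.001,0,0]], "hand": [0,0,0]}}

```text
t: 17.08
eef_pos: [0.5618, 0.1475, 0.0454]
eef_rot: [-3.135, 0.002, 1.509]
force: [-9.0, -2.5, 12.4]
finger_gap: 0.0133
```

The force builds with no further travel, so the bolt is against its shut stop. I'm releasing, rising and retreating.

{"method": "carry_out", "body": {"twist": [[0,0,0],[0,0,0],[0,0,0],[0,0,0],[0,0,0],[0,0,0],[0,0,0],[0,0,0],[0,0,0],[0,0,0],[0,0,0],[0,0,0]], "linear": [[0,0,0],[0,0,0],[0,0,0],[0,0,0.005],[0,0,0.025],[0,0,0.055],[0,0,0.09],[0,0,0.13],[0,0,0.17],[0,0,0.2],[-0.02,0,0.22],[-0.035,0,0.23]], "hand": [50,50,50,50,50,50,50,50,50,50,50,50]}}

```text
t: 18.08
eef_pos: [0.5274, 0.1477, 0.2789]
eef_rot: [-3.138, 0.001, 1.509]
force: [0.3, -0.1, 1.6]
finger_gap: 0.0459
```

{"method": "carry_out", "body": {"twist": [[0,0,0],[0,0,0.1],[0,0,0.2],[0,0,0.3],[0,0,0.4],[0,0,0.5],[0,0,0.6],[0,0,0.6]], "linear": [[-0.005,0.01,0.005],[-0.015,0.035,0.02],[-0.03,0.07,0.03],[-0.045,0.105,0.03],[-0.06,0.14,0.03],[-0.075,0.175,0.03],[-0.085,0.2,0.03],[-0.085,0.2,0.03]], "hand": [50,50,50,50,50,50,50,50]}}

```text
t: 18.75
eef_pos: [0.4407, 0.3518, 0.3088]
eef_rot: [-3.139, 0.0, 2.119]
force: [0.6, 0.1, -0.1]
finger_gap: 0.0458
```

```bash
python3 - <<'E'
from h import *
st=bot.state();print(st['t'],st['eef_pos'],st['force'],abs(st['qd']).max())
s=bot.capture("side")[:,:,::-1];t=bot.capture("top")[:,:,::-1]
cv2.imwrite("pics/s9c.png",cv2.resize(s[150:316,200:370],None,fx=3.5,fy=3.5,interpolation=cv2.INTER_CUBIC))
cv2.imwrite("pics/t9.png",cv2.resize(t[160:290,150:420],None,fx=2.9,fy=2.9,interpolation=cv2.INTER_CUBIC))
E
```

```text
18.75 [0.44067704 0.35180291 0.30881551] [ 0.63146542  0.11619729 -0.11295431] 0.08074092570007453
```

View pics/s9c.png

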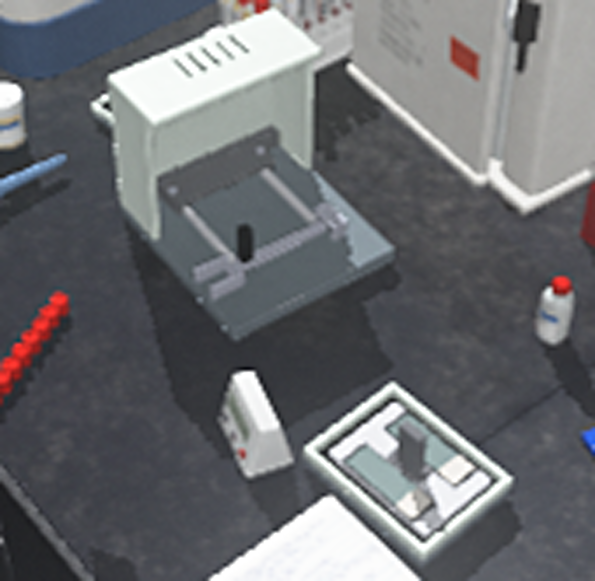

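View pics/t9.png

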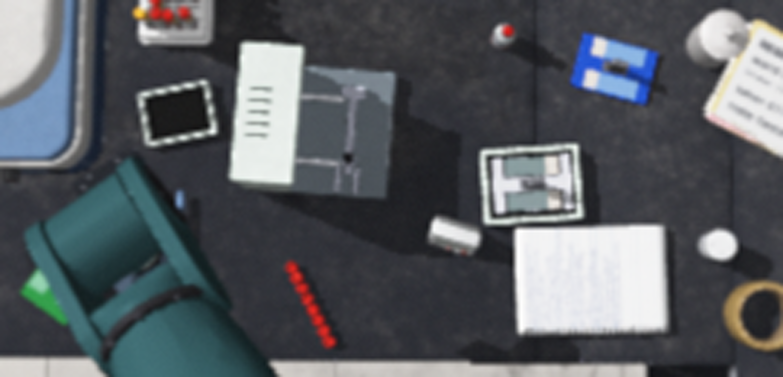

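The knob top is back at side pixel (269.7, 214.2); it started at (270, 214.4). The carrier lies flat in the tray and the visible bystanders have not moved. Handing in.

```bash
python3 - <<'E'
from station import bot
s=bot.state();print(s['t'],abs(s['qd']).max())
print(bot.finish_job())
E
```

```text
18.85 0.036071247131647874
the job is handed in; nothing more can be done
None
```

The job is handed in at 18.9 s of the 67 s allowed; no verdict is reported. I drew the bolt 96.6 mm open and pulled the carrier 75 mm forward along the deck with the tool leaned 40°. I then lifted it level, set it on the tray floor, let go, and pushed the bolt shut against its stop.

**Last checks**
- **Carrier:** both views show it flat inside the rim, about 1–2 mm off centre, with even gaps all round.
- **Bolt:** the knob is back at its starting pixel to within 0.3 px, and more push gave force but no travel.
- **Bystanders:** the timer, dropper and jar 1 look undisturbed. In the last pictures the arm covered most of the pipette, and jar 2 was mostly out of view. The arm never worked near either one, but I did not measure them again at the end.

**Disagreements:** the two cameras differed by up to about 5 mm in x for the tray centre and hood base, and by up to about 9 mm at the far roof corner. I averaged the readings. Knob and fin contact agreed with the averages to about 2 mm.

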